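# Click the day wheel of the label printer to the tub's colour and print

## Robot

A 6-joint arm with a two-finger parallel gripper is mounted at the origin on the work surface. World frame = base frame: x ahead of the robot, y to its left, z up, the work surface at z = 0. Lengths are in m, angles in degrees, forces in N, time in s.
With the tool pointing down it reaches from about 0.3 to 0.75 m from the base axis. Payload 8.5 kg.
Tool frame: the origin (TCP) lies between the finger pads; the fingertips stand env.finger_overhang ahead of it and the grasp point (between the pads) lies 2 mm behind it (env.finger_overhang is the distance from the TCP to the fingertips, in m); z points along the fingers, y is the line along which they close (so a half turn about z gives the same grasp; the last joint's range is limited). The gripper opens to 85 mm and grips with 20 to 120 N. Pads are 22 mm wide; open, the fingers measure 114 mm over their backs; the gripper's body (76 mm by 85 mm) begins 54 mm behind the grasp point. The pads swing forward as they close: fully open they stand 13 mm farther back than shut.
Start: joints at [54.299, 21.807, 74.336, -0, 83.858, -12.336], TCP at [0.218, 0.505, 0.226] pointing down, gripper open.
Joint ranges: [-178.18, 178.18], [-50.72, 133.34], [12.68, 142.11], [-81.47, 261.47], [9.98, 163.14], [-165.26, 165.26]. Speed limits (degrees/s): [136.94, 136.94, 180, 180, 180, 180].

## Interface

Orientations are given as a 3x3 rotation matrix whose columns are the frame's x, y, z axes.
In Python, from rig import env gives the robot as it stands. The module is installed in compiled form; this text tells all that it offers.
- The arm moves only by the tool jog_arm, never from a script. Its arguments are lists of equal length, an entry for each row: "hand": the finger opening in m, from 0 to 0.0854; "travel": the shift along the world's x, y, z in m, a list of three; "yaw": the turn about the world's z in rad. A call has exactly 5 rows; each row shifts and turns the commanded pose from where the row before left it; what a row does not reach is not made up. A row lasts 1/8 s, in which the tool goes at most 62.5 mm and 10.7 degrees, less where a joint would pass 70% of its speed; a pose out of reach is approached as far as the arm can. A call is refused whole if a number of a shift passes 0.0625 or a number of a turn 0.188, either way. A call with a gripper value outside its range is refused whole. The fingers move at their own pace and stop on an object; "grip_force" is the grip in N (left out, the last holds). Time passes only in rows, so rows that do not move let the fingers close, or fill a call up. It gives the time, the measured TCP pose, the force, the opening and the grip force at its end, in the units of the state.
- env.observe(): the state, without advancing time (a new reading comes with each control period).
- env.get_image(name): name is "side" or "top"; returns the picture (400x640x3 uint8, red, green, blue); there is no depth.
- env.calibration(name): a dict with "fx", "fy", "cx", "cy" (pixels), "position" and "rotation" of the camera in the world. Camera axes: x right, y down, z forward; pixel columns grow to the right and rows downward; lengths in m; the calibration is good to about 2 mm. A picture is of the moment at which its call begins. calibration takes no time and is no camera call.
- env.close_job(): hands the job in; it is judged then, once.
The state is a dict: "time_s": time; "q": joint angles; "qvel": joint speeds; "joint_efforts": joint torques, N m; "position": TCP position; "tool_rot": TCP orientation; "ft_force": force on the tool from outside, world axes, zero at the start; "wrist_torque": the same for the moment, N m; "grip_width": finger opening in m; "gripper_force": force on a finger pad.
Only numpy, scipy, OpenCV 4.12 (cv2) and the standard library are available. Lean on these libraries where they do the work, as an engineer would, in place of code of your own. Each camera call takes 0.05 s, during which the arm holds its last target. There are 200 camera calls.

## Task

One tub of peeled roots stands on the green mat: with a fingertip, flick the label printer's day wheel forward (its top rolling away from you) until the colour of that tub's lid faces straight up between the white index bars, without running past it. Then press the green print button all the way down and let it come up again. Nothing is to be picked up: leave the tubs, the mug, the brush and the roots where they lie.

Things in the scene. Friction and masses are not known exactly. Their poses are not given: they have to be found in the camera images.
- printer: Fixed grey and white label printer, 190 mm (its x) by 270 mm (its y), flat top 90 mm high; a paper roll at its left (+y, 66 to 121 mm from the middle) stands up to 126 mm. Origin: centre of its underside, on the table directly under the middle of the day wheel; x points to the rear of the printer (away from the operator), y to its left, z up.
- wheel_axis (a point): Centre of the day wheel, 75 mm above the table in the printer's middle. Axes are the printer's; the wheel turns about y in a slot 34 mm (y) by 118 mm (x). Wheel: upright, 28 mm wide, an octagon 80 mm across the flats. Eight coloured flats are parted by eight radial aluminium teeth, 5 mm thick, as wide as the wheel, whose tips are 56 mm from the axis.
- wheel_index (a point): Middle of the upward flat, 40 mm above the axis, between two white index bars (to 112 mm high). At a click one flat faces straight up here, and the nearest teeth stand 22.5 degrees before and behind the top (tips 21 mm fore and aft, 127 mm above the table). 2 to 4 N at a tooth tip starts a click; past half way it snaps on to the next by itself.
- day_wheel (a joint): Wheel angle, rad; grows as the top rolls away from the operator (printer's +x). Eight clicks, 0.785 apart, 0 to 5.498, end stops 0.3 beyond. Flat that faces up: 0 white, 0.785 black, 1.571 green, 2.356 red, 3.142 yellow, 3.927 blue, 4.712 grey, 5.498 black again.
- print_button (a joint): Travel of the print button, m: 0 up, 0.006 fully down (5 N), springs back.
- print_button_top (a point): Centre of the top face of the green round print button, 32 mm across, on the printer's top to the right of the wheel; it is pressed straight down.
- mat: Thin flat green mat, 140 mm square, lying on the table to the left of the printer. Origin: its centre. One of the three tubs stands on it; the two others stand to the right of the printer.
- tub_red: Loose white tub with a red lid, 76 mm across, 95 mm high. Origin: centre of its underside. Stands on the mat or elsewhere.
- tub_yellow: Loose white tub with a yellow lid, 76 mm across, 95 mm high. Origin: centre of its underside. Stands on the mat or elsewhere.
- tub_blue: Loose white tub with a blue lid, 76 mm across, 95 mm high. Origin: centre of its underside. Stands on the mat or elsewhere.
- mug: Loose blue mug, 80 mm across, 90 mm high; origin under its centre. Bystander.
- brush: Loose brush lying on the table behind the printer. Bystander.
- root_a: Loose pale peeled root, 150 mm long, 36 mm thick; origin under its middle. Bystander.
- root_b: Loose pale peeled root, 130 mm long, 40 mm thick; origin under its middle. Bystander.

How it is judged:
By the outcome, as a careful person would: the job done as asked, in the order asked, and still so for the second after the job is handed in, with the robot touching nothing.
It also fails if it takes over 48 s, if anything falls off the work surface, if the arm or the gripper's body presses on something with over 40 N, if the wrist force passes 120 N, or if a joint passes its speed limit or range.

## Working session

There is one attempt and no reset: what is moved stays moved. The work goes in short steps, Python scripts to look and compute and a tool call to move; the robot and the scene stay as the last step left them, time stands still between calls to the robot, and variables do not carry over. Pictures are saved under pics/ and viewed, at most 10 in all, crops included, and the job is handed in when it is done.

Besides the shell and the picture viewer there is one more tool, called after "Emit:" as name(argument=value, ...), one argument or row to a line, values as JSON. jog_arm: Moves the arm, as the interface text tells. Its arguments: {"type":"object","properties":{"hand":{"type":"array"},"travel":{"type":"array"},"yaw":{"type":"array"},"grip_force":{"type":"number"}},"required":["hand","travel","yaw"]}

```bash
mkdir -p pics; cat > h.py <<'E'
import numpy as np, cv2
from rig import env
def ray(cam,u,v):
    c=env.calibration(cam);R=np.array(c["rotation"]);p=np.array(c["position"])
    return p,R@np.array([(u-c["cx"])/c["fx"],(v-c["cy"])/c["fy"],1])
def onz(cam,u,v,z):
    p,d=ray(cam,u,v);return p+d*(z-p[2])/d[2]
def proj(cam,X):
    c=env.calibration(cam);q=np.array(c["rotation"]).T@(np.array(X)-c["position"])
    return c["fx"]*q[0]/q[2]+c["cx"],c["fy"]*q[1]/q[2]+c["cy"]
def snap(cam,name):
    im=env.get_image(cam)[:,:,::-1].copy();cv2.imwrite(f"pics/{name}.png",im);return im
E
python3 - <<'E'
from h import *
for c in("side","top"):
    snap(c,c+"0");k=env.calibration(c);print(c,k["fx"],np.round(k["position"],3),np.round(k["rotation"],2).tolist())
s=env.observe();print(s["time_s"],s["position"],np.round(s["tool_rot"],3),s["grip_width"],env.finger_overhang)
E
```

```text
side 416.8200009146561 [-0.066 -0.574  1.002] [[0.66, -0.56, 0.5], [-0.75, -0.48, 0.45], [-0.01, -0.67, -0.74]]
top 393.13599360178034 [ 0.428 -0.04   1.112] [[-0.0, -0.99, 0.13], [-1.0, 0.0, 0.03], [-0.03, -0.13, -0.99]]
0.1 [0.21795851 0.5046828  0.22498564] [[-0.918  0.397 -0.001]
 [ 0.397  0.918 -0.001]
 [ 0.    -0.001 -1.   ]] 0.08528367725998574 0.017
```

View pics/side0.png

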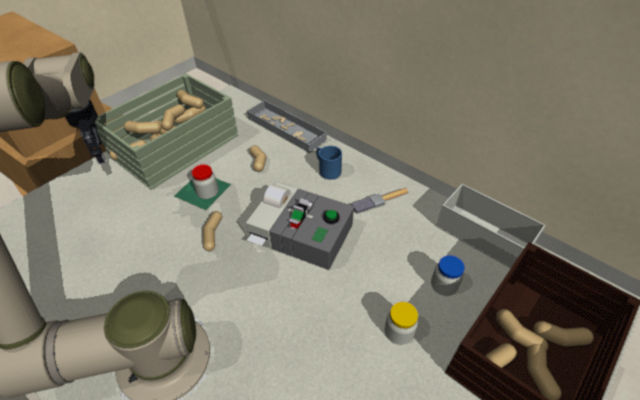

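View pics/top0.png

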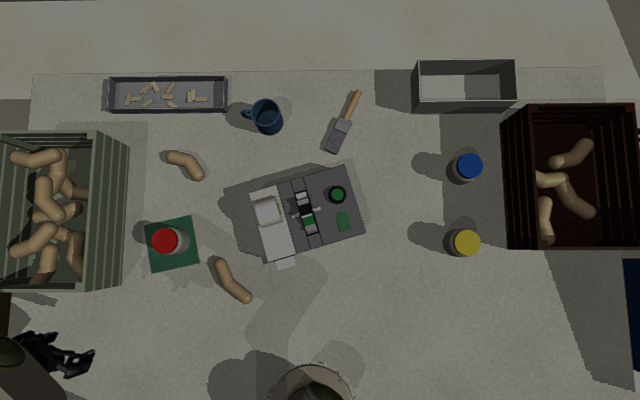

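The red-lid tub stands on the green mat (top image about (165,240)), so the target is red. The printer is at about (308,213), with the round button at about (337,194). I'll enlarge the wheel next.

```bash
python3 - <<'E'
from h import *
t=cv2.imread("pics/top0.png");s=cv2.imread("pics/side0.png")
a=cv2.resize(t[155:275,225:375],None,fx=5,fy=5,interpolation=cv2.INTER_CUBIC)[:600]
a=cv2.convertScaleAbs(a,alpha=1.6)
cv2.imwrite("pics/tc.png",a)
b=cv2.resize(s[180:270,240:360],None,fx=6.5,fy=6.5,interpolation=cv2.INTER_CUBIC)
cv2.imwrite("pics/sc.png",b)
for n,im in(("top",t),("side",s)):
    h=cv2.cvtColor(im,cv2.COLOR_BGR2HSV);m=cv2.inRange(h,(45,90,30),(85,255,255))
    k,l,st,c=cv2.connectedComponentsWithStats(m)
    for i in range(1,k):
        if st[i,4]>12: print(n,st[i],c[i].round(1),onz(n,*c[i],.1).round(4))
E
```

```text
top [331 188  13  13 128] [337.  193.8] [ 0.5643 -0.071   0.1   ]
top [335 211  16  21 208] [342.6 221.1] [ 0.4937 -0.085   0.1   ]
top [302 215  13  11  93] [308.2 220.3] [0.4958 0.0037 0.1   ]
top [ 144  216   55   57 1368] [171.8 246. ] [0.4304 0.3555 0.1   ]
side [176 180  53  29 515] [199.1 194.7] [0.3634 0.2894 0.1   ]
side [291 209  14  11 103] [297.3 214.6] [0.4985 0.0062 0.1   ]
side [325 210  13  11 108] [331.  214.6] [ 0.5622 -0.0684  0.1   ]
side [312 228  16  14 132] [319.4 234.2] [ 0.4848 -0.0906  0.1   ]
```

View pics/tc.png

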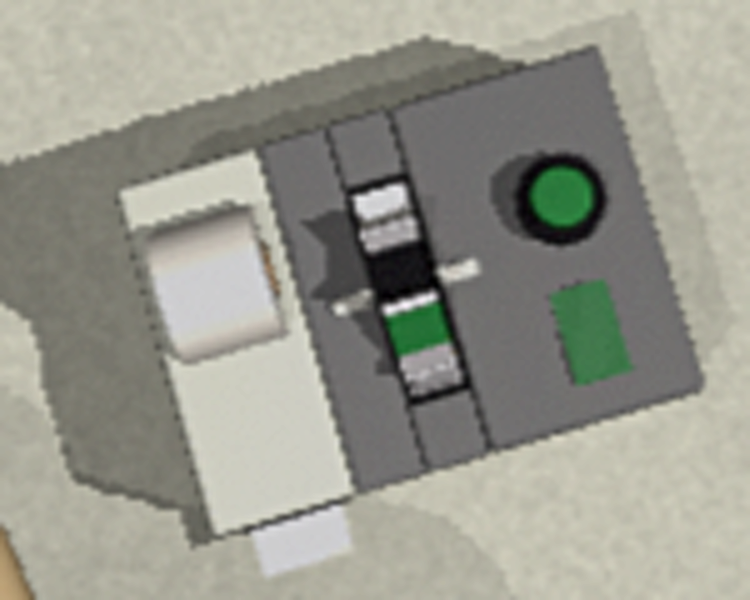

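View pics/sc.png

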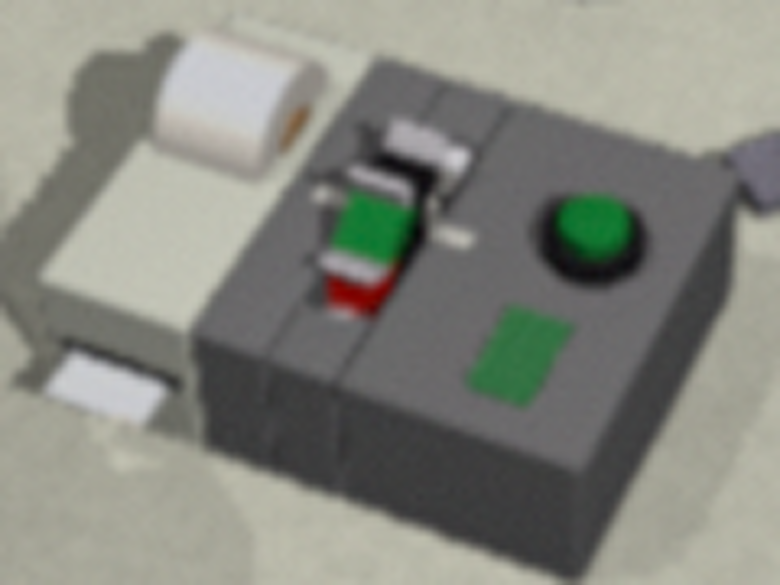

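Black faces up now (wheel at 0.785), with green next and red after it, so it needs two clicks forward. Next I'll compute the printer pose from its top corners, read at top-image pixels (345,164), (365.6,232.6), (267,262) and (249,192.6).

```bash
python3 - <<'E'
from h import *
P=[onz("top",225+u/5,155+v/5,.09) for u,v in((600,45),(703,388),(210,535),(120,188))]
P=np.array(P);print(P.round(4), [np.linalg.norm(P[i]-P[i-3]).round(3) for i in range(4)])
c=P.mean(0);ex=(P[0]-P[1]+P[3]-P[2]);ey=(P[2]-P[1]+P[3]-P[0])
print(c, np.degrees(np.arctan2(ex[1],ex[0])),np.degrees(np.arctan2(-ey[0],ey[1])))
# two-view check of the button and black flat / index
def tri(a,b):
    p,d=ray("top",*a);q,e=ray("side",*b);d/=np.linalg.norm(d);e/=np.linalg.norm(e)
    s=np.linalg.lstsq(np.c_[d,-e],q-p,rcond=None)[0];A=p+s[0]*d;B=q+s[1]*e;return ((A+B)/2).round(4),np.linalg.norm(A-B).round(4)
print("button",tri((337,193.8),(331,214.6)))
# index bar outer ends, and middle
f=lambda u,v:(225+u/5,155+v/5); g=lambda u,v:(240+u/6.5,180+v/6.5)
a=[onz("top",*f(340,307),.112),onz("top",*f(475,267),.112)];print("bars",np.round(a,4),np.mean(a,0).round(4))
a=[onz("side",*g(318,193),.112),onz("side",*g(470,238),.112)];print("bars side",np.round(a,4),np.mean(a,0).round(4))
s=env.observe();print(proj("top",s["position"]))
E
```

```text
[[ 0.6452 -0.0932  0.09  ]
 [ 0.4644 -0.1442  0.09  ]
 [ 0.3895  0.11    0.09  ]
 [ 0.5699  0.1604  0.09  ]] [np.float64(0.188), np.float64(0.265), np.float64(0.187), np.float64(0.264)]
[0.51725514 0.00822956 0.09      ] 15.693537289803887 16.480757714359477
button (array([ 0.563 , -0.0698,  0.1009]), np.float64(0.0035))
bars [[ 0.5051  0.0419  0.112 ]
 [ 0.5254 -0.027   0.112 ]] [0.5152 0.0074 0.112 ]
bars side [[ 0.4893  0.0298  0.112 ]
 [ 0.5133 -0.0394  0.112 ]] [ 0.5013 -0.0048  0.112 ]
(np.float64(78.41596496604595), np.float64(343.132932628935))
```

Emit:
jog_arm(
  hand=[0,0,0,0,0],
  travel=[
    [0.02,-0.051,0],
    [0.02,-0.051,0],
    [0.02,-0.051,0],
    [0.03,-0.051,0],
    [0.03,-0.051,0],
  ],
  yaw=[0.069,0.069,0.069,0.069,0.069],
)

```text
time_s: 0.72
position: [0.3386, 0.2482, 0.2255]
tool_rot: [[-0.998, 0.06, 0.0], [0.06, 0.998, 0.0], [-0.0, 0.0, -1.0]]
ft_force: [1.5, 0.7, 0.1]
grip_width: 0.0001
gripper_force: 0.0
```

Emit:
jog_arm(
  hand=[0,0,0,0,0],
  travel=[
    [0.027,-0.051,0],
    [0.027,-0.051,0],
    [0.027,-0.051,0],
    [0.027,-0.051,0],
    [0.027,-0.051,0],
  ],
  yaw=[0.069,0.069,0.069,0.069,0.069],
)

```text
time_s: 1.35
position: [0.4736, -0.007, 0.2254]
tool_rot: [[-0.96, -0.28, -0.0], [-0.28, 0.96, 0.0], [0.0, 0.0, -1.0]]
ft_force: [0.9, 0.6, 0.5]
grip_width: 0.0001
gripper_force: 0.0
```

Emit:
jog_arm(
  hand=[0,0,0,0,0],
  travel=[
    [0,0,-0.02],
    [0,0,-0.02],
    [0,0,-0.01],
    [0,0,0],
    [0,0,0],
  ],
  yaw=[0,0,0,0,0],
)

```text
time_s: 1.98
position: [0.4734, -0.005, 0.1762]
tool_rot: [[-0.96, -0.279, 0.001], [-0.279, 0.96, -0.0], [-0.001, -0.001, -1.0]]
ft_force: [0.2, 0.4, 0.1]
grip_width: -0.0002
gripper_force: 0.0
```

```bash
python3 - <<'E'
from h import *
t=snap("top","t1");s=snap("side","s1")
a=cv2.convertScaleAbs(cv2.resize(t[160:270,250:370],None,fx=3.3,fy=3.3,interpolation=cv2.INTER_CUBIC),alpha=1.6)
b=cv2.resize(s[155:265,240:360],None,fx=3.3,fy=3.3,interpolation=cv2.INTER_CUBIC)
cv2.imwrite("pics/c1.png",np.hstack([a,b]))
o=env.observe();p=np.array(o["position"]);print(p.round(4),np.round(o["tool_rot"],3).tolist(),o["grip_width"])
tip=p-[0,0,.017];print(tip,(np.array(proj("top",tip))-(250,160))*3.3,(np.array(proj("side",tip))-(240,155))*3.3+[396,0])
E
```

```text
[ 0.4734 -0.0051  0.1762] [[-0.96, -0.279, 0.001], [-0.279, 0.96, -0.0], [-0.001, -0.001, -1.0]] -0.00015747086305310733
[ 0.47340374 -0.00509077  0.15917637] [200.41552916 224.20114231] [571.17644714 173.04115335]
```

View pics/c1.png

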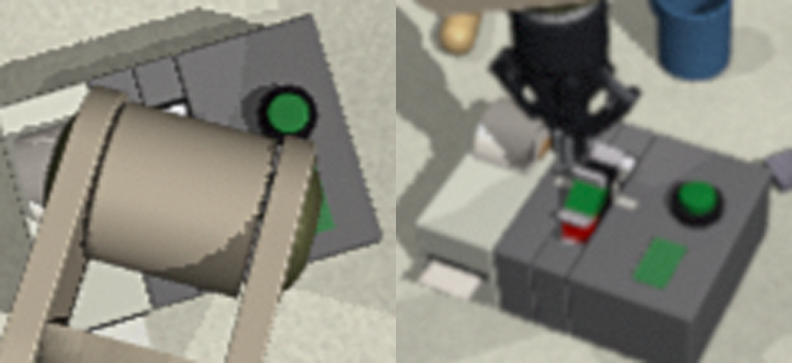

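The side view shows the closed fingertip at crop pixel (568,175), where the projection puts it, in front of the wheel. I'll descend and push the near tooth.

Emit:
jog_arm(
  hand=[0,0,0,0,0],
  travel=[
    [0,0,-0.015],
    [0,0,-0.015],
    [0,0,-0.008],
    [0,0,0],
    [0,0,0],
  ],
  yaw=[0,0,0,0,0],
)

```text
time_s: 2.7
position: [0.4734, -0.0052, 0.1381]
tool_rot: [[-0.96, -0.279, 0.001], [-0.279, 0.96, -0.0], [-0.001, -0.001, -1.0]]
ft_force: [-0.5, 0.3, -1.1]
grip_width: 0.0001
gripper_force: 0.0
```

Emit:
jog_arm(
  hand=[0,0,0,0,0],
  travel=[
    [0.0048,0.0014,0],
    [0.0048,0.0014,0],
    [0.0048,0.0014,0],
    [0.0048,0.0014,0],
    [0,0,0],
  ],
  yaw=[0,0,0,0,0],
)

```text
time_s: 3.32
position: [0.4926, 0.0006, 0.1374]
tool_rot: [[-0.96, -0.279, -0.0], [-0.279, 0.96, 0.0], [0.0, 0.0, -1.0]]
ft_force: [0.0, 0.5, 0.1]
grip_width: -0.0003
gripper_force: 0.0
```

Emit:
jog_arm(
  hand=[0,0,0,0,0],
  travel=[
    [0.0048,0.0014,0],
    [0.0048,0.0014,0],
    [0,0,0],
    [0,0,0],
    [0,0,0],
  ],
  yaw=[0,0,0,0,0],
)

```text
time_s: 3.95
position: [0.5018, 0.0033, 0.1375]
tool_rot: [[-0.96, -0.278, -0.0], [-0.278, 0.96, -0.0], [0.0, 0.0, -1.0]]
ft_force: [0.0, 0.1, 0.2]
grip_width: 0.0001
gripper_force: 0.0
```

```bash
python3 - <<'E'
from h import *
s=snap("side","s2")
b=cv2.resize(s[155:265,240:360],None,fx=5,fy=5,interpolation=cv2.INTER_CUBIC)
cv2.imwrite("pics/c2.png",b)
E
```

```text
(no output)
```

View pics/c2.png

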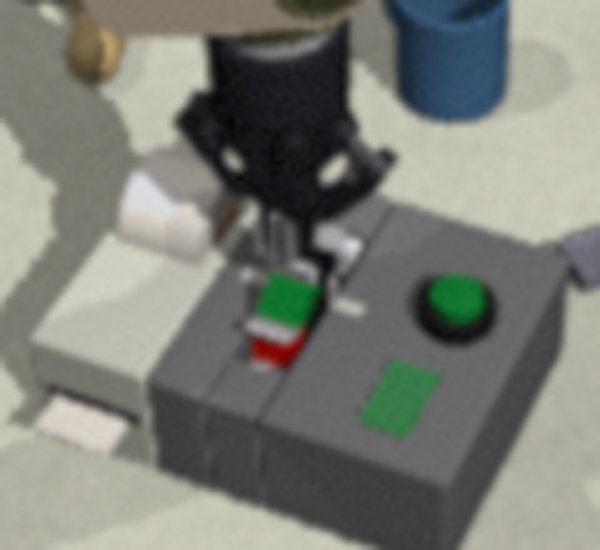

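```bash
python3 - <<'E'
from h import *
c=np.array([.5165,.008,0]);ex=np.array([.961,.276,0]);ey=np.array([-.276,.961,0])
P=lambda n,X:print(n,((np.array(proj("side",X))-(240,155))*5).round())
p=np.array(env.observe()["position"]);
for z in(.137,.12):
  for a in(-.011,.011):
    for b in (-.0145,.0145): P(("tip",z,a,b),[*(p+a*ex+b*ey)[:2],z])
for x in(-.021,.021):
  for y in(-.014,.014): P(("tooth",x,y),c+x*ex+y*ey+[0,0,.127])
for y in(-.03,.03): P(("bar",y),c+y*ey+[0,0,.112])
P("rearR",c+.095*ex-.135*ey+[0,0,.09]);P("frontR",c-.095*ex-.135*ey+[0,0,.09])
P("btn",[.563,-.0698,.1009])
s=cv2.imread("pics/s2.png");cv2.imwrite("pics/c3.png",cv2.convertScaleAbs(cv2.resize(s[188:238,270:330],None,fx=12,fy=12,interpolation=cv2.INTER_CUBIC),alpha=1.5))
E
```

```text
('tip', 0.137, -0.011, -0.0145) [305. 275.]
('tip', 0.137, -0.011, 0.0145) [260. 259.]
('tip', 0.137, 0.011, -0.0145) [323. 249.]
('tip', 0.137, 0.011, 0.0145) [277. 233.]
('tip', 0.12, -0.011, -0.0145) [306. 295.]
('tip', 0.12, -0.011, 0.0145) [261. 279.]
('tip', 0.12, 0.011, -0.0145) [323. 269.]
('tip', 0.12, 0.011, 0.0145) [279. 254.]
('tooth', -0.021, -0.014) [309. 280.]
('tooth', -0.021, 0.014) [265. 264.]
('tooth', 0.021, -0.014) [341. 231.]
('tooth', 0.021, 0.014) [298. 216.]
('bar', -0.03) [351. 281.]
('bar', 0.03) [258. 250.]
rearR [579. 253.]
frontR [450. 486.]
btn [458. 297.]
```

View pics/c3.png

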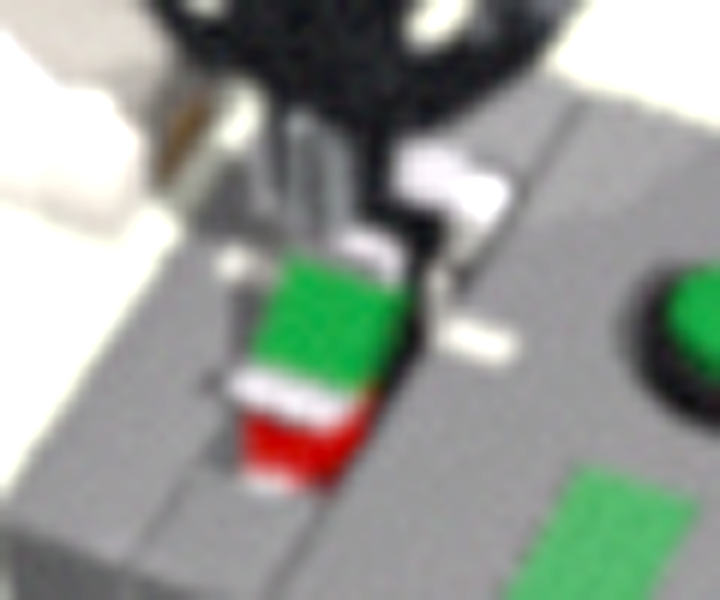

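The wheel hasn't moved. The fingertip (crop about (315,235)) sits higher than predicted, passing just over the tooth. I'll back off, go 9 mm lower and try again.

Emit:
jog_arm(
  hand=[0,0,0,0,0],
  travel=[
    [-0.014,-0.004,0.002],
    [-0.014,-0.004,0],
    [0,0,-0.006],
    [0,0,-0.005],
    [0,0,0],
  ],
  yaw=[0,0,0,0,0],
)

```text
time_s: 4.62
position: [0.4739, -0.0047, 0.128]
tool_rot: [[-0.96, -0.279, -0.001], [-0.279, 0.96, 0.0], [0.001, 0.0, -1.0]]
ft_force: [0.4, 0.9, 0.6]
grip_width: -0.0
gripper_force: 0.0
```

Emit:
jog_arm(
  hand=[0,0,0,0,0],
  travel=[
    [0.0048,0.0014,0],
    [0.0048,0.0014,0],
    [0.0048,0.0014,0],
    [0,0,0],
    [0,0,0],
  ],
  yaw=[0,0,0,0,0],
)

```text
time_s: 5.25
position: [0.4882, -0.0005, 0.1285]
tool_rot: [[-0.96, -0.279, -0.0], [-0.279, 0.96, 0.0], [0.0, 0.0, -1.0]]
ft_force: [0.7, 0.4, 0.6]
grip_width: -0.0
gripper_force: 0.0
```

Emit:
jog_arm(
  hand=[0,0,0,0,0],
  travel=[
    [0.003,0.0009,0],
    [0.003,0.0009,0],
    [0.003,0.0009,0],
    [0,0,0],
    [0,0,0],
  ],
  yaw=[0,0,0,0,0],
)

```text
time_s: 5.88
position: [0.4973, 0.0022, 0.1285]
tool_rot: [[-0.96, -0.278, -0.0], [-0.278, 0.96, 0.0], [0.0, 0.0, -1.0]]
ft_force: [0.1, -0.5, -0.1]
grip_width: 0.0001
gripper_force: 0.0
```

```bash
cat > w.py <<'E'
from h import *
import sys
s=snap("side",sys.argv[1]);h=cv2.cvtColor(s,cv2.COLOR_BGR2HSV)
for n,lo,hi in(("green",(45,90,30),(85,255,255)),("red",(0,150,50),(8,255,255)),("yellow",(22,150,50),(35,255,255))):
    m=cv2.inRange(h,lo,hi);k,l,st,c=cv2.connectedComponentsWithStats(m)
    for i in range(1,k):
        if 280<c[i][0]<312 and 190<c[i][1]<250 and st[i,4]>5: print(n,st[i],c[i].round(1))
E
python3 - <<'E'
E
python3 w.py a1
python3 - <<'E'
import cv2,numpy as np
a=cv2.imread("pics/side0.png");b=cv2.imread("pics/a1.png");c=cv2.imread("pics/s2.png")
r=[cv2.resize(i[180:235,265:330],None,fx=6,fy=6,interpolation=cv2.INTER_LANCZOS4) for i in(a,b)]
cv2.imwrite("pics/c4.png",cv2.convertScaleAbs(np.hstack(r),alpha=1.4))
E
```

```text
green [291 210  14  11 100] [297.4 214.9]
red [290 222  11   6  32] [294.7 224.7]
```

View pics/c4.png

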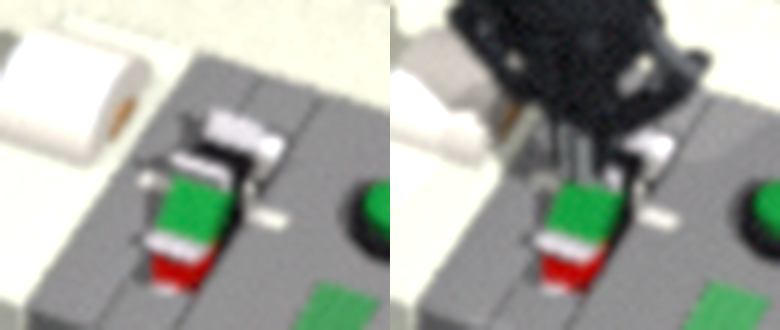

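The finger now stands right in front of the near tooth, tip at crop about (575,180), covering it. The wheel is unmoved. I'll keep pushing.

Emit:
jog_arm(
  hand=[0,0,0,0,0],
  travel=[
    [0.003,0.0009,0],
    [0.002,0.0006,0],
    [0,0,0],
    [0,0,0],
    [0,0,0],
  ],
  yaw=[0,0,0,0,0],
)

```text
time_s: 6.55
position: [0.5023, 0.0037, 0.1285]
tool_rot: [[-0.96, -0.278, -0.0], [-0.278, 0.96, 0.0], [0.0, 0.0, -1.0]]
ft_force: [-0.4, 0.2, 0.2]
grip_width: -0.0001
gripper_force: 0.0
```

```bash
python3 w.py a2
```

```text
green [291 209  14  11 105] [297.3 214.6]
red [290 222  11   6  33] [294.8 224.8]
```

Emit:
jog_arm(
  hand=[0,0,0,0,0],
  travel=[
    [0.003,0.0009,0],
    [0.002,0.0006,0],
    [0,0,0],
    [0,0,0],
    [0,0,0],
  ],
  yaw=[0,0,0,0,0],
)

```text
time_s: 7.22
position: [0.5073, 0.0052, 0.1285]
tool_rot: [[-0.96, -0.278, -0.0], [-0.278, 0.96, 0.0], [0.0, 0.0, -1.0]]
ft_force: [-0.9, -0.2, 0.0]
grip_width: 0.0
gripper_force: 0.0
```

```bash
python3 w.py a3
```

```text
green [291 209  14  11 103] [297.2 214.6]
red [290 222  11   6  34] [294.9 224.9]
```

```bash
python3 - <<'E'
from h import *
o=env.observe();p=np.array(o["position"]);print(p)
s=cv2.imread("pics/a3.png");x0,y0,f=270,175,12
b=cv2.convertScaleAbs(cv2.resize(s[y0:y0+50,x0:x0+60],None,fx=f,fy=f,interpolation=cv2.INTER_CUBIC),alpha=1.4)
ex=np.array([.961,.276,0]);ey=np.array([-.276,.961,0]);c=np.array([.5165,.008,0])
for z,col in((.111,(0,0,255)),(.121,(0,255,255)),(.131,(255,0,255)),(.141,(255,255,0))):
    q=[((np.array(proj("side",[*(p+k*ey)[:2],z]))-(x0,y0)+.5)*f).astype(int).tolist() for k in(-.0145,.0145)]
    cv2.line(b,q[0],q[1],col,1)
for x in(-.021,.021):
    q=[((np.array(proj("side",c+x*ex+k*ey+[0,0,.127]))-(x0,y0)+.5)*f).astype(int).tolist() for k in(-.014,.014)]
    cv2.line(b,q[0],q[1],(255,255,255),1)
cv2.imwrite("pics/c5.png",b)
E
```

```text
[0.50726548 0.00518447 0.12853059]
```

View pics/c5.png

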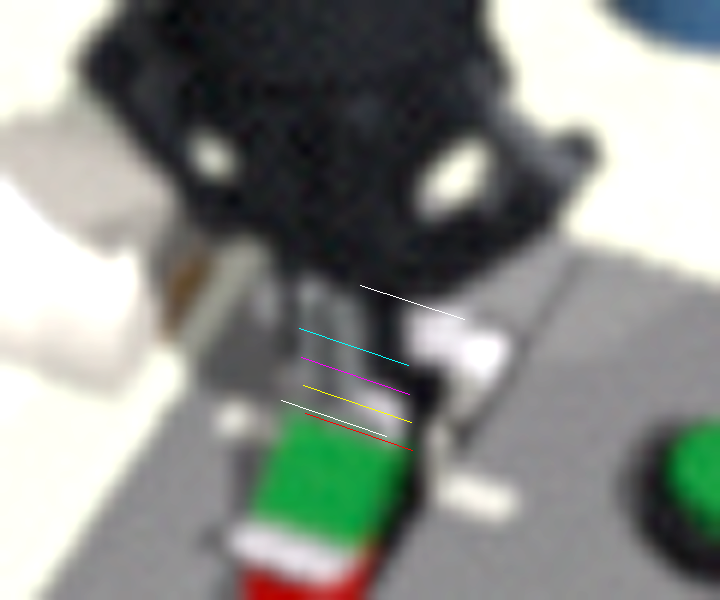

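The printer outline matches the prediction, but the tip still passes over the tooth, so the tip height relative to the TCP is uncertain. I'll measure it by touching the printer's flat top (90 mm high) in front of the slot.

Emit:
jog_arm(
  hand=[0,0,0,0,0],
  travel=[
    [0,0,0.01],
    [-0.032,-0.009,0],
    [-0.031,-0.009,0],
    [0,0,-0.015],
    [0,0,-0.008],
  ],
  yaw=[0,0,0,0,0],
)

```text
time_s: 7.9
position: [0.4444, -0.0129, 0.1157]
tool_rot: [[-0.961, -0.278, 0.001], [-0.278, 0.961, -0.0], [-0.001, -0.0, -1.0]]
ft_force: [-0.6, 0.2, 0.4]
grip_width: 0.0002
gripper_force: 0.0
```

Emit:
jog_arm(
  hand=[0,0,0,0,0],
  travel=[
    [0,0,-0.002],
    [0,0,-0.002],
    [0,0,-0.002],
    [0,0,0],
    [0,0,0],
  ],
  yaw=[0,0,0,0,0],
)

```text
time_s: 8.52
position: [0.4444, -0.0128, 0.1096]
tool_rot: [[-0.96, -0.278, 0.0], [-0.278, 0.96, -0.0], [-0.0, -0.0, -1.0]]
ft_force: [0.3, -1.5, 0.1]
grip_width: -0.0001
gripper_force: 0.0
```

Emit:
jog_arm(
  hand=[0,0,0,0,0],
  travel=[
    [0,0,-0.0015],
    [0,0,-0.0015],
    [0,0,0],
    [0,0,0],
    [0,0,0],
  ],
  yaw=[0,0,0,0,0],
)

```text
time_s: 9.15
position: [0.4443, -0.0128, 0.1066]
tool_rot: [[-0.96, -0.278, 0.0], [-0.278, 0.96, 0.0], [-0.0, -0.0, -1.0]]
ft_force: [-0.4, 0.4, 0.5]
grip_width: -0.0
gripper_force: 0.0
```

Emit:
jog_arm(
  hand=[0,0,0,0,0],
  travel=[
    [0,0,-0.0015],
    [0,0,-0.0015],
    [0,0,0],
    [0,0,0],
    [0,0,0],
  ],
  yaw=[0,0,0,0,0],
)

```text
time_s: 9.78
position: [0.4443, -0.0128, 0.1036]
tool_rot: [[-0.96, -0.278, 0.0], [-0.278, 0.96, -0.0], [-0.0, -0.0, -1.0]]
ft_force: [-0.3, -0.1, -0.4]
grip_width: 0.0002
gripper_force: 0.0
```

Emit:
jog_arm(
  hand=[0,0,0,0,0],
  travel=[
    [0,0,-0.001],
    [0,0,-0.001],
    [0,0,-0.001],
    [0,0,0],
    [0,0,0],
  ],
  yaw=[0,0,0,0,0],
)

```text
time_s: 10.4
position: [0.4443, -0.0128, 0.1005]
tool_rot: [[-0.96, -0.278, -0.0], [-0.278, 0.96, 0.0], [-0.0, 0.0, -1.0]]
ft_force: [1.3, -0.8, 0.4]
grip_width: -0.0004
gripper_force: 0.0
```

Emit:
jog_arm(
  hand=[0,0,0,0,0],
  travel=[
    [0,0,-0.001],
    [0,0,-0.001],
    [0,0,-0.001],
    [0,0,0],
    [0,0,0],
  ],
  yaw=[0,0,0,0,0],
)

```text
time_s: 11.02
position: [0.4443, -0.0128, 0.0975]
tool_rot: [[-0.96, -0.278, 0.0], [-0.278, 0.96, -0.0], [-0.0, -0.0, -1.0]]
ft_force: [0.3, -0.4, -0.4]
grip_width: -0.0001
gripper_force: 0.0
```

Emit:
jog_arm(
  hand=[0,0,0,0,0],
  travel=[
    [0,0,-0.001],
    [0,0,-0.001],
    [0,0,0],
    [0,0,0],
    [0,0,0],
  ],
  yaw=[0,0,0,0,0],
)

```text
time_s: 11.65
position: [0.4443, -0.0128, 0.0956]
tool_rot: [[-0.96, -0.278, 0.0], [-0.278, 0.96, -0.0], [-0.0, -0.0, -1.0]]
ft_force: [0.1, 0.3, 0.2]
grip_width: 0.0001
gripper_force: 0.0
```

```bash
python3 - <<'E'
from h import *
s=snap("side","a4");a=cv2.imread("pics/side0.png")
p=np.array(env.observe()["position"]);print(p)
for z in(.1,.09,.08):print(z,np.round(proj("side",[*p[:2],z]),1))
u,v=np.round(proj("side",[*p[:2],.09])).astype(int)
g=lambda i:cv2.cvtColor(i,cv2.COLOR_BGR2GRAY)[v-16:v+9,u-10:u+11]
print(u-10,v-16);G,A=g(s),g(a)
for i in range(25):print(v-16+i," ".join("%3d"%x for x in G[i])," | "," ".join("%3d"%x if abs(int(x)-int(y))>8 else "  ." for x,y in zip(G[i],A[i])))
E
```

```text
[ 0.44432401 -0.01282604  0.09553964]
0.1 [289.1 228.8]
0.09 [289.3 231. ]
0.08 [289.5 233.2]
279 215
215  21  28  24  27  25  19  16  22  20  27  23  21  25  24  20  38  67  73  69  57  54  |   21  28  24  27  25  19  16  22  20  27  23  21  25  24  20  38  67  73  69  57  54
216  20  23  17  22  22  18  18  21  21  25  20  25  27  22  24  37  61  59  45  34  49  |   20  23  17  22  22  18  18  21  21  25  20  25  27  22  24  37  61  59  45  34  49
217  26  19  17  18  25  21  15  21  22  20  24  23  22  26  23  25  39  38  25  23  37  |   26  19  17  18  25  21  15  21  22  20  24  23  22  26  23  25  39  38  25  23  37
218  32  31  23  23  24  21  15  19  20  20  26  23  28  30  27  24  24  22  20  17  24  |   32  31  23  23  24  21  15  19  20  20  26  23  28  30  27  24  24  22  20  17  24
219  51  44  35  26  25  23  18  12  19  19  22  19  27  30  27  23  22  20  20  15  23  |   51  44  35  26  25  23  18  12  19  19  22  19  27  30  27  23  22  20  20  15  23
220  62  58  47  28  24  23  22  16  23  19  20  17  22  26  21  22  19  25  21  27  22  |   62  58  47  28  24  23  2
[... 2701 characters left out ...]
  67  75  76  77  86  95  95  99 101 105 104 107 106  96  86  99 104 105 105 104 103  |    .   .   .   .   .   .   .   .   .   .   .   .   .   .   .   .   .   .   .   .   .
237  65  76  73  67  68  72  76  85  89  96  99 102  97  89  94 103 106 104 105 104 106  |    .   .   .   .   .   .   .   .   .   .   .   .   .   .   .   .   .   .   .   .   .
238  66  73  69  67  69  65  68  69  73  77  84  92  83  86  98 103 104 106 106 104 106  |    .   .   .  67  69   .   .   .   .   .   .   .   .   .   .   .   .   .   .   .   .
239  67  72  64  65  66  69  68  69  68  68  70  72  66  77  90  96  98 102 103 103 105  |    .   .   .  65   .  69   .  69   .   .   .   .   .   .   .   .   .   .   .   .   .
```

The finger's bottom is at row 231 in the side picture, which is z of about 0.09–0.095 here. So the shut tip stands only about 4 mm ahead of the TCP. A couple more mm down will confirm it.

Emit:
jog_arm(
  hand=[0,0,0,0,0],
  travel=[
    [0,0,-0.001],
    [0,0,-0.0005],
    [0,0,0],
    [0,0,0],
    [0,0,0],
  ],
  yaw=[0,0,0,0,0],
)

```text
time_s: 12.32
position: [0.4443, -0.0128, 0.094]
tool_rot: [[-0.96, -0.278, -0.0], [-0.278, 0.96, 0.0], [0.0, 0.0, -1.0]]
ft_force: [-0.2, 0.5, -0.7]
grip_width: 0.0
gripper_force: 0.0
```

Emit:
jog_arm(
  hand=[0,0,0,0,0],
  travel=[
    [0,0,-0.001],
    [0,0,0],
    [0,0,0],
    [0,0,0],
    [0,0,0],
  ],
  yaw=[0,0,0,0,0],
)

```text
time_s: 12.95
position: [0.4443, -0.0128, 0.093]
tool_rot: [[-0.96, -0.278, 0.0], [-0.278, 0.96, -0.0], [-0.0, -0.0, -1.0]]
ft_force: [-0.2, -0.3, -0.5]
grip_width: 0.0001
gripper_force: 0.0
```

Emit:
jog_arm(
  hand=[0,0,0,0,0],
  travel=[
    [0,0,-0.001],
    [0,0,0],
    [0,0,-0.001],
    [0,0,0],
    [0,0,0],
  ],
  yaw=[0,0,0,0,0],
)

```text
time_s: 13.58
position: [0.4443, -0.0128, 0.091]
tool_rot: [[-0.96, -0.278, -0.0], [-0.278, 0.96, -0.0], [0.0, -0.0, -1.0]]
ft_force: [0.8, -0.1, 0.4]
grip_width: 0.0002
gripper_force: 0.0
```

Emit:
jog_arm(
  hand=[0,0,0,0,0],
  travel=[
    [0,0,-0.001],
    [0,0,0],
    [0,0,-0.0005],
    [0,0,0],
    [0,0,0],
  ],
  yaw=[0,0,0,0,0],
)

```text
time_s: 14.2
position: [0.4443, -0.0128, 0.0895]
tool_rot: [[-0.96, -0.278, -0.0], [-0.278, 0.96, -0.0], [0.0, -0.0, -1.0]]
ft_force: [-0.3, -0.2, 0.8]
grip_width: -0.0003
gripper_force: 0.0
```

```bash
python3 - <<'E'
from h import *
s=snap("side","a5")
p=np.array(env.observe()["position"]);print(p,[np.round(proj("side",[*p[:2],z]),1).tolist() for z in(.1,.09,.08,.07)])
G=cv2.cvtColor(s,cv2.COLOR_BGR2GRAY)
for v in range(224,246):print(v," ".join("%3d"%x for x in G[v,276:304]))
E
```

```text
[ 0.4443105  -0.01280382  0.08951145] [[289.1, 228.8], [289.3, 231.0], [289.5, 233.2], [289.7, 235.5]]
224 101  97  77  63  64  63  58  41  60  86  63  38  36  31  24  17  17  20  24  26  25  26  25  30  53  86  99 104
225 103 100  85  70  64  63  60  45  59  82  64  53  60  48  35  21  21  16  27  29  29  31  30  46  72  95 105 103
226 105 102  99  85  72  64  60  47  53  76  64  69  86  73  41  26  17  25  32  36  34  33  38  66  92 103 105 104
227 105 105 105 101  87  68  62  48  52  77  67  72  86  77  48  27  24  36  49  50  41  37  55  84  99 105 103 102
228 106 103 106 104  98  81  65  51  49  73  69  66  85  80  51  30  28  46  68  72  62  52  75  97 105 103 105 103
229 104 105 105 107 102  88  70  55  51  75  71  64  83  83  56  28  39  65  91  95  82  74  90 101 104 102 104 103
230 104 106 105 108 107 101  85  61  60  76  67  65  83  85  57  31  52  82 101 100  85  86 100 104 104 103 105 103
231 105 105 107 105 108 105  93  78  72  76  76  67  85  93  67  52  74  97 103  99  87  97 103 104 103 103 106 103
232 102 106 106 107 107 102  91  90  88  85  80  68  83  94  81  81  
[... 854 characters left out ...]
 106
240  64  65  62  68  71  60  61  65  67  68  68  66  66  66  67  63  67  71  79  88  94  97 102 103 105 104 104 106
241  64  65  63  64  66  59  62  65  67  67  67  68  67  69  67  71  66  66  64  66  72  81  89  95  97 101 103 104
242  63  62  63  68  62  57  65  69  65  68  69  69  67  69  68  75  70  65  62  65  64  65  69  73  83  88  94 101
243  63  62  64  66  67  66  65  68  67  67  67  69  68  67  73  78  72  67  66  65  63  64  63  62  67  69  76  84
244  63  63  64  65  66  69  69  71  67  67  67  68  65  69  71  74  67  65  66  65  62  64  63  64  62  62  64  66
245  63  64  64  64  66  77  69  66  68  67  67  67  70  67  69  74  68  63  68  68  64  63  66  63  63  63  65  61
```

Emit:
jog_arm(
  hand=[0,0,0,0,0],
  travel=[
    [0,0,-0.001],
    [0,0,-0.001],
    [0,0,-0.0005],
    [0,0,0],
    [0,0,0],
  ],
  yaw=[0,0,0,0,0],
)

```text
time_s: 14.88
position: [0.4443, -0.0128, 0.087]
tool_rot: [[-0.96, -0.278, 0.0], [-0.278, 0.96, -0.0], [-0.0, -0.0, -1.0]]
ft_force: [0.1, 0.5, -0.9]
grip_width: -0.0003
gripper_force: 0.0
```

Emit:
jog_arm(
  hand=[0,0,0,0,0],
  travel=[
    [0,0,-0.001],
    [0,0,-0.001],
    [0,0,-0.0005],
    [0,0,0],
    [0,0,0],
  ],
  yaw=[0,0,0,0,0],
)

```text
time_s: 15.5
position: [0.4443, -0.0128, 0.0845]
tool_rot: [[-0.96, -0.279, 0.0], [-0.279, 0.96, -0.0], [-0.0, -0.0, -1.0]]
ft_force: [0.3, 0.4, -0.2]
grip_width: 0.0
gripper_force: 0.0
```

```bash
python3 - <<'E'
from h import *
s=snap("side","a6");t=snap("top","t6")
p=np.array(env.observe()["position"])
def crop(im,cam,x0,y0,w,h,f):
    b=cv2.convertScaleAbs(cv2.resize(im[y0:y0+h,x0:x0+w],None,fx=f,fy=f,interpolation=cv2.INTER_CUBIC),alpha=1.5)
    q=((np.array(proj(cam,[*p[:2],.09]))-(x0,y0)+.5)*f).astype(int).tolist();cv2.circle(b,q,3,(255,0,255),1);return b
a=crop(s,"side",262,185,50,60,10);b=crop(t,"top",270,185,30,60,10)
cv2.imwrite("pics/c6.png",np.hstack([a,b]))
E
```

View pics/c6.png

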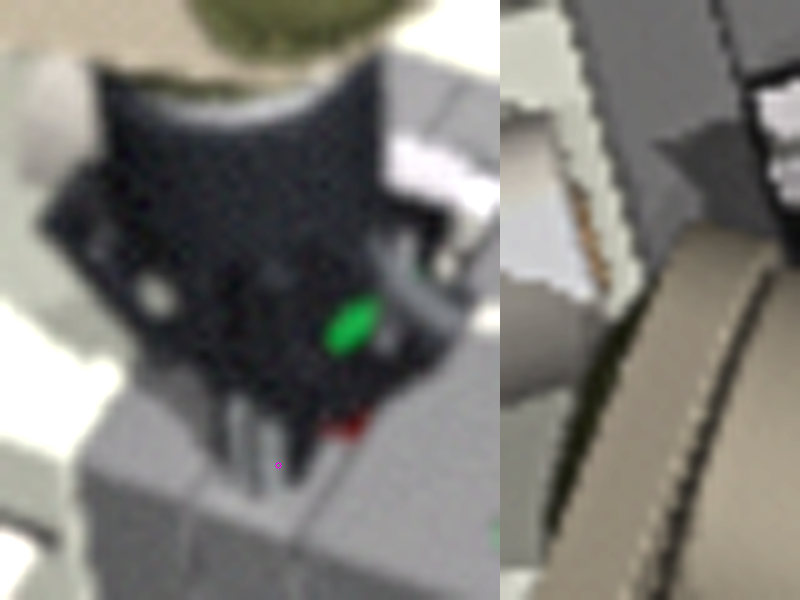

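The finger's lower edge (crop about (265,495)) is at about the printer-top height. So the shut fingers don't reach as far as the nominal overhang says. I'll go on down in small steps until contact.

Emit:
jog_arm(
  hand=[0,0,0,0,0],
  travel=[
    [0,0,-0.001],
    [0,0,0],
    [0,0,-0.001],
    [0,0,0],
    [0,0,0],
  ],
  yaw=[0,0,0,0,0],
)

```text
time_s: 16.23
position: [0.4444, -0.0129, 0.0841]
tool_rot: [[-0.96, -0.279, 0.001], [-0.279, 0.96, -0.001], [-0.001, -0.001, -1.0]]
ft_force: [-6.2, 2.0, 23.2]
grip_width: 0.0003
gripper_force: 11.5
```

Emit:
jog_arm(
  hand=[0,0,0,0,0],
  travel=[
    [0,0,-0.001],
    [0,0,0],
    [0,0,-0.001],
    [0,0,0],
    [0,0,0],
  ],
  yaw=[0,0,0,0,0],
)

```text
time_s: 16.85
position: [0.4445, -0.0129, 0.084]
tool_rot: [[-0.96, -0.279, 0.003], [-0.279, 0.96, -0.001], [-0.003, -0.002, -1.0]]
ft_force: [-14.8, 2.0, 49.7]
grip_width: 0.0
gripper_force: 24.6
```

Contact: the tip is about 6 mm above the TCP height reading (TCP 0.084 at the 0.09 top). For a tip height of 0.121 the TCP goes to 0.115.

Emit:
jog_arm(
  hand=[0,0,0,0,0],
  travel=[
    [0,0,0.0145],
    [0,0,0.02],
    [0.0145,0.0042,0],
    [0.0145,0.0042,0],
    [0,0,0],
  ],
  yaw=[0,0,0,0,0],
)

```text
time_s: 17.48
position: [0.4742, -0.004, 0.114]
tool_rot: [[-0.96, -0.279, -0.001], [-0.279, 0.96, 0.0], [0.001, 0.001, -1.0]]
ft_force: [0.1, -0.2, -0.5]
grip_width: -0.0
gripper_force: 0.0
```

Emit:
jog_arm(
  hand=[0,0,0,0,0],
  travel=[
    [0.004,0.0012,0],
    [0.004,0.0012,0],
    [0.004,0.0012,0],
    [0,0,0],
    [0,0,0],
  ],
  yaw=[0,0,0,0,0],
)

```text
time_s: 18.1
position: [0.4852, -0.0008, 0.115]
tool_rot: [[-0.96, -0.278, -0.0], [-0.278, 0.96, 0.0], [0.0, 0.0, -1.0]]
ft_force: [0.7, 0.6, -0.2]
grip_width: -0.0001
gripper_force: 0.0
```

Emit:
jog_arm(
  hand=[0,0,0,0,0],
  travel=[
    [0.003,0.0009,0],
    [0.003,0.0009,0],
    [0,0,0],
    [0,0,0],
    [0,0,0],
  ],
  yaw=[0,0,0,0,0],
)

```text
time_s: 18.73
position: [0.4912, 0.001, 0.115]
tool_rot: [[-0.96, -0.278, -0.0], [-0.278, 0.96, 0.0], [0.0, 0.0, -1.0]]
ft_force: [1.1, -0.4, -0.5]
grip_width: -0.0
gripper_force: 0.0
```

```bash
python3 w.py b1
```

```text
green [291 211  14   9  71] [298.3 215.7]
red [290 222  11   6  32] [295.  224.8]
```

Emit:
jog_arm(
  hand=[0,0,0,0,0],
  travel=[
    [0.003,0.0009,0],
    [0.003,0.0009,0],
    [0,0,0],
    [0,0,0],
    [0,0,0],
  ],
  yaw=[0,0,0,0,0],
)

```text
time_s: 19.4
position: [0.4974, 0.0028, 0.115]
tool_rot: [[-0.96, -0.279, 0.0], [-0.279, 0.96, 0.0], [-0.0, -0.0, -1.0]]
ft_force: [0.0, 0.1, -0.7]
grip_width: -0.0001
gripper_force: 0.0
```

```bash
python3 w.py b2
```

```text
green [291 210  14   9  71] [298.3 214.6]
red [290 221  11   6  45] [294.8 223.6]
```

Emit:
jog_arm(
  hand=[0,0,0,0,0],
  travel=[
    [0.003,0.0009,0],
    [0.002,0.0006,0],
    [0,0,0],
    [0,0,0],
    [0,0,0],
  ],
  yaw=[0,0,0,0,0],
)

```text
time_s: 20.08
position: [0.5024, 0.0043, 0.115]
tool_rot: [[-0.96, -0.278, 0.0], [-0.278, 0.96, 0.0], [-0.0, -0.0, -1.0]]
ft_force: [-0.3, 0.7, -0.0]
grip_width: -0.0
gripper_force: 0.0
```

```bash
python3 w.py b3
```

```text
green [292 209  13   9  68] [298.8 213.7]
red [290 219  12   8  58] [295.2 222.5]
```

The wheel is turning: the red area grew from 32 to 58 px. I'll continue.

Emit:
jog_arm(
  hand=[0,0,0,0,0],
  travel=[
    [0.003,0.0009,0],
    [0.002,0.0006,0],
    [0,0,0],
    [0,0,0],
    [0,0,0],
  ],
  yaw=[0,0,0,0,0],
)

```text
time_s: 20.75
position: [0.5073, 0.0058, 0.115]
tool_rot: [[-0.96, -0.278, 0.0], [-0.278, 0.96, -0.0], [-0.0, -0.0, -1.0]]
ft_force: [0.2, 0.5, 0.1]
grip_width: -0.0003
gripper_force: 0.0
```

```bash
python3 w.py b4
```

```text
green [293 208  12   9  64] [299.3 212.3]
red [290 217  12  10  70] [295.5 221.2]
```

Emit:
jog_arm(
  hand=[0,0,0,0,0],
  travel=[
    [0.003,0.0009,0],
    [0.002,0.0006,0],
    [0,0,0],
    [0,0,0],
    [0,0,0],
  ],
  yaw=[0,0,0,0,0],
)

```text
time_s: 21.42
position: [0.5123, 0.0073, 0.1151]
tool_rot: [[-0.96, -0.278, 0.0], [-0.278, 0.96, -0.0], [-0.0, -0.0, -1.0]]
ft_force: [-0.5, 0.2, -0.3]
grip_width: -0.0001
gripper_force: 0.0
```

```bash
python3 w.py b5
```

```text
green [294 207  12   9  58] [300. 211.]
red [290 215  13  10  85] [296.  219.7]
```

Emit:
jog_arm(
  hand=[0,0,0,0,0],
  travel=[
    [0.002,0.0006,0],
    [0.002,0.0006,0],
    [0,0,0],
    [0,0,0],
    [0,0,0],
  ],
  yaw=[0,0,0,0,0],
)

```text
time_s: 22.1
position: [0.5163, 0.0085, 0.115]
tool_rot: [[-0.96, -0.278, -0.0], [-0.278, 0.96, -0.0], [0.0, -0.0, -1.0]]
ft_force: [-0.2, 0.3, -0.1]
grip_width: 0.0001
gripper_force: 0.0
```

```bash
python3 w.py b6
```

```text
green [294 207  13   7  51] [300.4 209.9]
red [291 214  13  11  90] [296.3 218.6]
```

Emit:
jog_arm(
  hand=[0,0,0,0,0],
  travel=[
    [0.002,0.0006,0],
    [0.001,0.0003,0],
    [0,0,0],
    [0,0,0],
    [0,0,0],
  ],
  yaw=[0,0,0,0,0],
)

```text
time_s: 22.78
position: [0.5193, 0.0094, 0.115]
tool_rot: [[-0.96, -0.278, -0.0], [-0.278, 0.96, 0.0], [0.0, 0.0, -1.0]]
ft_force: [0.6, 0.5, -0.2]
grip_width: 0.0003
gripper_force: 0.0
```

```bash
python3 w.py b7
```

```text
green [296 206  11   7  35] [302.  208.5]
red [291 212  12  12  94] [296.4 217. ]
yellow [291 226   8   3  15] [294.3 227. ]
```

Emit:
jog_arm(
  hand=[0,0,0,0,0],
  travel=[
    [0.002,0.0006,0],
    [0.001,0.0003,0],
    [0,0,0],
    [0,0,0],
    [0,0,0],
  ],
  yaw=[0,0,0,0,0],
)

```text
time_s: 23.45
position: [0.5223, 0.0103, 0.115]
tool_rot: [[-0.96, -0.278, -0.0], [-0.278, 0.96, 0.0], [0.0, 0.0, -1.0]]
ft_force: [0.3, -0.6, -0.4]
grip_width: 0.0004
gripper_force: 0.0
```

```bash
python3 w.py b8
```

```text
green [296 206  11   7  39] [301.6 208.4]
red [291 212  12  12  95] [296.4 216.9]
yellow [291 226   7   3  14] [294.  227.1]
```

```bash
python3 - <<'E'
from h import *
c=np.array([.5165,.008,0]);ex=np.array([.961,.276,0]);ey=np.array([-.276,.961,0])
for a in(22.5,28,34,39,45,51,60):
    r=np.radians(a);q=[proj("side",c+ex*(-.04*np.sin(r)-s*.0141*np.cos(r))+[0,0,.075+.04*np.cos(r)-s*.0141*np.sin(r)]+k*.014*ey) for s in(-1,1) for k in(-1,1)]
    q=np.array(q);print(a,q.mean(0).round(1),q.min(0).round(1),q.max(0).round(1))
E
```

```text
22.5 [298.5 211.6] [292.2 205.8] [304.7 217.4]
28 [297.9 212.8] [291.8 206.9] [304.1 218.8]
34 [297.4 214.1] [291.4 208.1] [303.5 220.2]
39 [297.  215.3] [291.1 209.2] [302.9 221.4]
45 [296.6 216.7] [290.8 210.5] [302.3 222.8]
51 [296.2 218. ] [290.7 211.9] [301.7 224.2]
60 [295.7 220. ] [290.5 214.1] [301. 226.]
```

Red's centroid now matches a clean click: a flat 45° to the front projects to row 216.7, and I measure 216.9. So green is up and one click remains. I'll lift, go back and flick again.

Emit:
jog_arm(
  hand=[0,0,0,0,0],
  travel=[
    [0,0,0.025],
    [0,0,0.005],
    [-0.0245,-0.007,0],
    [-0.0245,-0.007,0],
    [0,0,0],
  ],
  yaw=[0,0,0,0,0],
)

```text
time_s: 24.12
position: [0.4722, -0.0038, 0.1447]
tool_rot: [[-0.961, -0.278, -0.001], [-0.278, 0.961, 0.0], [0.001, 0.0, -1.0]]
ft_force: [0.7, -0.2, -0.6]
grip_width: -0.0001
gripper_force: 0.0
```

```bash
python3 w.py d0
```

```text
green [297 204  11   9  55] [301.6 207.5]
red [291 212  12  11  89] [296.5 217. ]
yellow [291 226   8   3  16] [294.2 227.1]
```

Emit:
jog_arm(
  hand=[0,0,0,0,0],
  travel=[
    [0,0,-0.02],
    [0,0,-0.01],
    [0.006,0.0017,0],
    [0.006,0.0017,0],
    [0.004,0.0012,0],
  ],
  yaw=[0,0,0,0,0],
)

```text
time_s: 24.8
position: [0.4882, 0.0007, 0.1155]
tool_rot: [[-0.96, -0.279, -0.004], [-0.279, 0.96, -0.001], [0.004, -0.0, -1.0]]
ft_force: [-7.3, -2.9, 6.1]
grip_width: 0.0001
gripper_force: 3.8
```

Emit:
jog_arm(
  hand=[0,0,0,0,0],
  travel=[
    [0.004,0.0012,0],
    [0.004,0.0012,0],
    [0.004,0.0012,0],
    [0.002,0.0006,0],
    [0,0,0],
  ],
  yaw=[0,0,0,0,0],
)

```text
time_s: 25.42
position: [0.5038, 0.0052, 0.115]
tool_rot: [[-0.96, -0.279, 0.001], [-0.279, 0.96, 0.0], [-0.001, -0.0, -1.0]]
ft_force: [-0.3, -0.1, 0.2]
grip_width: 0.0001
gripper_force: 0.0
```

```bash
python3 w.py d1
```

```text
green [305 204   4   5  16] [306.3 206.4]
red [292 209  13  10  64] [298.8 213.5]
yellow [290 218  11   9  66] [295.  222.3]
```

Emit:
jog_arm(
  hand=[0,0,0,0,0],
  travel=[
    [0.003,0.0009,0],
    [0.003,0.0009,0],
    [0.003,0.0009,0],
    [0.002,0.0006,0],
    [0,0,0],
  ],
  yaw=[0,0,0,0,0],
)

```text
time_s: 26.1
position: [0.5146, 0.0084, 0.115]
tool_rot: [[-0.96, -0.278, 0.0], [-0.278, 0.96, -0.0], [-0.0, -0.0, -1.0]]
ft_force: [-0.4, -0.1, 0.2]
grip_width: -0.0001
gripper_force: 0.0
```

```bash
python3 w.py d2
```

```text
green [307 206   3   4  10] [308.  207.2]
red [294 207  12   8  50] [300.2 210.3]
yellow [290 214  13  11  91] [295.9 219. ]
```

Emit:
jog_arm(
  hand=[0,0,0,0,0],
  travel=[
    [0.002,0.0006,0],
    [0.002,0.0006,0],
    [0.001,0.0003,0],
    [0,0,0],
    [0,0,0],
  ],
  yaw=[0,0,0,0,0],
)

```text
time_s: 26.78
position: [0.5193, 0.0099, 0.115]
tool_rot: [[-0.96, -0.278, -0.0], [-0.278, 0.96, -0.0], [0.0, 0.0, -1.0]]
ft_force: [0.5, 0.7, 0.3]
grip_width: 0.0003
gripper_force: 0.0
```

```bash
python3 w.py d3
```

```text
green [308 206   2   4   6] [308.3 207.5]
red [296 206  11   7  29] [302.2 208.6]
yellow [291 212  13  11 100] [296.5 216.8]
```

Yellow is now at the 45° front click position (296.5,216.8), so red is up. I'll lift and go over to the button at about (0.563,-0.070).

Emit:
jog_arm(
  hand=[0,0,0,0,0],
  travel=[
    [0,0,0.02],
    [0,0,0.02],
    [0.015,-0.027,0],
    [0.015,-0.027,0],
    [0.014,-0.026,0],
  ],
  yaw=[0,0,0,0,0],
)

```text
time_s: 27.45
position: [0.5637, -0.071, 0.1551]
tool_rot: [[-0.96, -0.278, 0.0], [-0.278, 0.96, -0.0], [-0.0, -0.0, -1.0]]
ft_force: [-0.5, 0.2, -0.2]
grip_width: 0.0002
gripper_force: 0.0
```

Emit:
jog_arm(
  hand=[0,0,0,0,0],
  travel=[
    [0,0,-0.02],
    [0,0,-0.02],
    [0,0,-0.012],
    [0,0,0],
    [0,0,0],
  ],
  yaw=[0,0,0,0,0],
)

```text
time_s: 28.08
position: [0.5634, -0.0701, 0.1038]
tool_rot: [[-0.96, -0.279, 0.001], [-0.279, 0.96, -0.0], [-0.001, -0.0, -1.0]]
ft_force: [-2.5, 0.2, 2.7]
grip_width: -0.0004
gripper_force: 1.4
```

```bash
python3 w.py e0
```

```text
green [308 206   2   4   6] [308.3 207.5]
red [296 204  11  10  56] [300.9 207.6]
yellow [291 212  12  11 100] [296.5 216.9]
```

Emit:
jog_arm(
  hand=[0,0,0,0,0],
  travel=[
    [0,0,-0.002],
    [0,0,-0.002],
    [0,0,-0.002],
    [0,0,-0.001],
    [0,0,0],
  ],
  yaw=[0,0,0,0,0],
)

```text
time_s: 28.75
position: [0.5638, -0.0702, 0.0998]
tool_rot: [[-0.96, -0.279, 0.004], [-0.279, 0.96, -0.002], [-0.003, -0.003, -1.0]]
ft_force: [-10.2, 2.6, 32.2]
grip_width: -0.0001
gripper_force: 16.2
```

Pressed with 32 N, so it has bottomed. I'll check that it was the button's full travel by finding where contact starts on the way up.

```bash
cat > f.py <<'E'
from h import *
F=[];
for i in range(6):
    s=env.get_image("side");o=env.observe();F.append(o["ft_force"])
h=cv2.cvtColor(s,cv2.COLOR_RGB2HSV);m=cv2.inRange(h,(45,90,30),(85,255,255));m[:,:318]=0;m[:,350:]=0;m[:200]=0;m[227:]=0
y,x=np.nonzero(m);print(o["time_s"],np.round(o["position"],4),np.mean(F,0).round(2),np.std(F,0).round(2),"green",len(x),(x.mean(),y.mean(),x.min(),x.max(),y.min(),y.max()) if len(x) else"")
E
python3 f.py
```

```text
29.05 [ 0.5638 -0.0702  0.0998] [-11.4    2.28  32.12] [0.51 0.39 0.36] green 60 (np.float64(331.01666666666665), np.float64(216.75), np.int64(325), np.int64(337), np.int64(213), np.int64(220))
```

Emit:
jog_arm(
  hand=[0,0,0,0,0],
  travel=[
    [0,0,0.0035],
    [0,0,0.003],
    [0,0,0],
    [0,0,0],
    [0,0,0],
  ],
  yaw=[0,0,0,0,0],
)

```text
time_s: 29.68
position: [0.5636, -0.0701, 0.1024]
tool_rot: [[-0.96, -0.278, 0.0], [-0.278, 0.96, 0.0], [-0.0, -0.0, -1.0]]
ft_force: [0.4, 0.8, 2.6]
grip_width: 0.0002
gripper_force: 1.8
```

```bash
python3 f.py
```

```text
29.975 [ 0.5635 -0.0701  0.1026] [0.84 0.4  3.43] [0.61 0.78 0.31] green 68 (np.float64(331.0147058823529), np.float64(216.27941176470588), np.int64(325), np.int64(337), np.int64(212), np.int64(220))
```

Emit:
jog_arm(
  hand=[0,0,0,0,0],
  travel=[
    [0,0,0.0015],
    [0,0,0],
    [0,0,0],
    [0,0,0],
    [0,0,0],
  ],
  yaw=[0,0,0,0,0],
)

```text
time_s: 30.6
position: [0.5634, -0.0702, 0.104]
tool_rot: [[-0.96, -0.278, 0.0], [-0.278, 0.96, -0.0], [-0.0, -0.0, -1.0]]
ft_force: [2.0, 0.2, 2.0]
grip_width: -0.0004
gripper_force: 1.3
```

```bash
python3 f.py
```

```text
30.9 [ 0.5634 -0.0702  0.104 ] [2.52 0.19 2.57] [0.6  0.3  0.38] green 71 (np.float64(331.0281690140845), np.float64(216.19718309859155), np.int64(325), np.int64(337), np.int64(212), np.int64(220))
```

Emit:
jog_arm(
  hand=[0,0,0,0,0],
  travel=[
    [0,0,0.0015],
    [0,0,0],
    [0,0,0],
    [0,0,0],
    [0,0,0],
  ],
  yaw=[0,0,0,0,0],
)

```text
time_s: 31.52
position: [0.5631, -0.0701, 0.1054]
tool_rot: [[-0.96, -0.278, -0.001], [-0.278, 0.96, 0.0], [0.0, 0.0, -1.0]]
ft_force: [-0.3, 0.4, 2.1]
grip_width: 0.0002
gripper_force: 0.9
```

```bash
python3 f.py
```

```text
31.825 [ 0.5631 -0.0701  0.1054] [-0.09 -0.8   1.4 ] [0.19 0.37 0.31] green 70 (np.float64(331.0), np.float64(216.07142857142858), np.int64(325), np.int64(337), np.int64(212), np.int64(220))
```

The spring slope is about 0.75 N/mm and contact starts at TCP 0.107. That makes 0.0998 at 32 N the full 6 mm stop. Now I'll retreat upwards and check.

Emit:
jog_arm(
  hand=[0,0,0,0,0],
  travel=[
    [0,0,0.015],
    [0,0,0.04],
    [0,0,0.04],
    [-0.04,-0.04,0.02],
    [-0.04,-0.04,0],
  ],
  yaw=[0,0,0,0,0],
)

```text
time_s: 32.45
position: [0.4829, -0.1509, 0.2228]
tool_rot: [[-0.96, -0.28, 0.004], [-0.28, 0.96, -0.002], [-0.003, -0.003, -1.0]]
ft_force: [0.7, -0.4, -0.8]
grip_width: 0.0001
gripper_force: 0.0
```

Emit:
jog_arm(
  hand=[0,0,0,0,0],
  travel=[
    [-0.03,-0.05,0],
    [-0.03,-0.05,0],
    [-0.02,-0.05,0],
    [0,0,0],
    [0,0,0],
  ],
  yaw=[0,0,0,0,0],
)

```text
time_s: 33.08
position: [0.4034, -0.2997, 0.221]
tool_rot: [[-0.961, -0.278, 0.0], [-0.278, 0.961, 0.0], [-0.0, 0.0, -1.0]]
ft_force: [-0.4, 0.9, -0.0]
grip_width: 0.0001
gripper_force: 0.0
```

```bash
python3 w.py z0; python3 - <<'E'
from h import *
t=snap("top","tz");h=cv2.cvtColor(t,cv2.COLOR_BGR2HSV)
for n,lo,hi in(("green",(45,90,30),(85,255,255)),("red",(0,150,30),(8,255,255)),("yellow",(22,150,30),(35,255,255))):
    m=cv2.inRange(h,lo,hi);k,l,st,c=cv2.connectedComponentsWithStats(m)
    for i in range(1,k):
        if st[i,4]>8:print(n,st[i,4],c[i].round(1),onz("top",*c[i],.115).round(3))
E
```

```text
red [296 206   3   3   7] [297.  207.3]
yellow [291 212  12  11  89] [296.5 216.9]
green 131 [337.  193.8] [ 0.562 -0.071  0.115]
green 31 [302.5 199.9] [0.547 0.017 0.115]
green 214 [342.8 221.2] [ 0.492 -0.085  0.115]
green 1378 [172.  245.9] [0.431 0.349 0.115]
red 17 [531.3 106.1] [ 0.79  -0.576  0.115]
red 12 [583.9 104.5] [ 0.793 -0.71   0.115]
red 9 [596.2 104.4] [ 0.793 -0.741  0.115]
red 12 [631.3 106.3] [ 0.786 -0.83   0.115]
red 21 [530.3 126.4] [ 0.736 -0.57   0.115]
red 14 [531.7 139.2] [ 0.702 -0.571  0.115]
red 126 [305.5 211. ] [0.518 0.01  0.115]
red 519 [163.8 240.3] [0.445 0.371 0.115]
yellow 64 [308.9 223. ] [0.488 0.001 0.115]
```

```bash
python3 -c "
from rig import env
print(env.close_job())"
```

```text
the job is handed in; nothing more can be done
None
```

The day wheel stands at red, the colour of the tub's lid on the green mat, and the print button was pressed to its stop and is up again; I handed the job in at about 33 s of the 48 s, with the arm clear of everything.

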